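Kickstand down, hold the encoder frame upright

TASK

The encoder frame on the optics bench is leaning back on its rests with its kickstand folded up: while it still leans there, flip the red-footed kickstand forward over centre until it is fully down on its stop. Then grip the frame by the blue bar at its top, bring it upright without letting it drop forward onto the kickstand, and finish while still gripping the bar and holding the frame upright and still, clear of the kickstand, against tipping. Leave the other loose things on the bench where they are.

Things in the scene. Friction and masses are not known exactly. Their poses are not given: they have to be found in the camera images.
- stand: Fixed aluminium base plate, 210 (its x) by 270 (its y) by 10 mm, flat on the bench; origin at the centre of its underside. Its -x side is the front, towards the robot (yaw up to 0.4 rad either way). The frame's hinge axis runs along its y, 39 mm above the origin. Two 70 mm high rest posts with rubber pads stand at x = 50, y = +-79 mm.
- frame (a joint): Lean of the aluminium frame about its foot hinge, rad: 0 = upright, positive = back (stand +x). Starts at its stop, 0.45, on the rests. Free hinge, no spring; 0.9 kg hanging forward: beyond about 0.15 it falls back onto the rests (2 N at the bar lifts it), at 0 it tips forward (0.5 to 1 N at the bar holds it). The lowered kickstand lands on the plate at about -0.12; without it, falls to -0.5.
- kickstand (a joint): Angle of the leg about its pivot, rad: 0 = folded up on its stop (points up, 0.15 rad behind the frame's line), grows as it swings forward (stand -x) over the top and down; 2.75 = fully down on its stop, foot forward. Free, light (80 g), lightly damped: falls back to 0 until past vertical (about 0.6 with the frame on its rests), then falls by itself to 2.75 in 1 to 1.5 s and stays.
- kick_foot (a point): Centre of the red foot at the leg's end: a cylinder 20 mm in diameter, 28 mm long, along the stand's y, 130 mm from the pivot; the leg is a bar 10 by 12 mm. At the start it is the highest and rearmost part of the leg, 0.24 m above the bench, and can be pushed forward from behind (its stand +x side), following its arc about the pivot.
- kick_pivot (a point): Pivot of the kickstand: on the frame 100 mm above the hinge axis, at stand y = +115 mm (29 mm outside the left upright). Pivot axis along the stand's y.
- grip_bar: Blue round bar across the top of the frame, between the uprights: 16 mm in diameter, 144 mm long, along the stand's y, a sleeve free to turn on its own axis; origin at its middle. The uprights are 12 by 14 mm at stand y = +-79 mm and end 8 mm above its axis; midway between, 100 mm above the hinge, sits a steel hub (dia. 52 mm) with a black encoder disc (dia. 68 mm) on its front.
- bar_mid (a point): Middle of the blue bar, on its axis: 200 mm from the hinge axis, about 0.22 m above the bench at the start and 0.239 m when upright. From above it can be gripped across (fingers closing along the stand's x); there are 55 mm free below the bar before the hub. The bar turns freely as the frame swings, so the gripper need not tilt.
- cup: White paper-coloured cup, 76 mm across the rim, 95 mm high; bystander. Origin under its centre.
- lens: Black camera lens standing on end, 68 mm in diameter, 88 mm high; bystander. Origin under its centre.
- post: Steel post 25 mm thick on a black round foot of 44 mm, 95 mm high; bystander. Origin under its centre.
- case: Flat grey plastic case with a yellow sticker, 130 by 180 by 38 mm; bystander. Origin under its centre.
- driver: Red-handled screwdriver, about 190 mm long, lying behind the stand; bystander.
- collar: Brass collar, 30 mm across, 14 mm high, lying on the front right of the stand's base plate; bystander. Origin under its centre.
- clamp: Small L-shaped aluminium clamp block with a brass screw, 50 by 40 by 50 mm; bystander. Origin under its centre.

How it is judged (in metres and radians):
On the way:
1. the kickstand is fully down on its stop while the frame still leans back on its rests (value of joint kickstand above 2.65 rad and value of joint frame above 0.35 rad), for 0.2 s.
At the end, for the whole second after the job is handed in: The kickstand is down (above 2.6 rad), the frame is upright within 0.06 rad and still (under 0.1 rad/s), so clear of the kickstand's catch at -0.12 rad, and the fingers grip the blue bar with more than 3 N in all; the robot is still holding it (value of joint kickstand above 2.6 rad and value of joint frame between -0.06 and 0.06 rad and velocity of joint frame between -0.1 and 0.1 rad/s and contact force between the fingers and grip_bar above 3 N); the arm keeps its last pose, push and grip.
It fails at once if the frame is let drop forward onto the kickstand or past it (beyond -0.09 rad) (value of joint frame below -0.09 rad).
It fails at once if a bystander is moved by more than 30 mm (cup, lens, post, case, clamp, screwdriver, collar) (distance of any of cup, lens, post, case, driver, collar, clamp from where it was at the start of the episode above 0.03 m).
It also fails if it takes over 42 s, if anything falls off the work surface, if the arm or the gripper's body presses on something with over 40 N, if the wrist force passes 120 N, or if a joint passes its speed limit or range.

ROBOT

A 6-joint arm with a two-finger parallel gripper is mounted at the origin on the work surface. World frame = base frame: x ahead of the robot, y to its left, z up, the work surface at z = 0. Lengths are in mm, angles in rad, forces in N, time in s.
With the tool pointing down it reaches from about 350 to 775 mm from the base axis. Payload 7.3 kg.
Tool frame: the origin (TCP) lies at the very end of the fingers, on their centre line; the grasp point (between the pads) lies 19 mm behind it; z points along the fingers, y is the line along which they close (so a half turn about z gives the same grasp; the last joint's range is limited). The gripper opens to 92 mm and grips with 3 to 60 N. Pads are 19 mm wide; open, the fingers measure 130 mm over their backs; the gripper's body (75 mm by 190 mm) begins 47 mm behind the grasp point.
Start: joints at [0.977, 0.342, 1.524, -0, 1.275, -0.146], TCP at [227.305, 473.262, 226.741] pointing down, gripper open.
Joint ranges: [-2.53, 2.53], [-0.77, 2.02], [0.04, 2.7], [-1, 4.14], [0.28, 2.66], [-3.11, 3.11]. Speed limits (rad/s): [2.57, 2.57, 3.14, 3.14, 3.14, 3.14].

INTERFACE

Orientations are given as [roll, pitch, yaw] about the fixed x, y, z axes, in that order (R = Rz(yaw) Ry(pitch) Rx(roll)).
In Python, from plant import get_obs, vision, workorder gives the robot as it stands.
- The arm moves only by the shell command python3 -m pendant 'ROWS' [OPENING]. ROWS is a JSON object of lists of equal length, an entry for each row: "dp": the shift along the tool's x, y, z in m, a list of three; "rotation": the turn, a rotation vector about the tool's x, y, z in rad, a list of three. A call has 1 to 8 rows; each row is the pose to reach, as a shift and turn from the pose commanded when the call began, along the tool's axes at that moment; what a row does not reach only later rows make up. A row lasts 1/8 s, in which the tool goes at most 62.5 mm and 10.7 degrees, less where a joint would pass 70% of its speed; a pose out of reach is approached as far as the arm can. A call with a gripper value outside its range is refused whole. OPENING is the finger opening in m, from 0 to 0.0918, set as the call begins (- or left out, the last holds). The fingers move at their own pace and stop on an object; the grip force is fixed at half the most. Time passes only in rows, so rows that repeat a pose let the fingers close. It gives the time, the measured TCP pose, the force, the opening and the grip force at its end, in the units of the state.
- get_obs(): the state, without advancing time (a new reading comes with each control period).
- vision.capture(name): name is "scene" or "top" or "wrist"; returns a dict with "pixels" (384x512x3 uint8, red, green, blue), "vfov" (degrees; the focal length in pixels is half the picture's height over the tangent of half this angle, whatever the lens; pixels are square), "cx", "cy" (the principal point, pixels), "dist" ([k1, k2, p1, p2, k3] as OpenCV has them; the pictures are not rectified), "pose" (4x4, takes a point from camera to world coordinates); the wrist camera has in their place "T_tool_cam" (4x4, takes a point from camera to tool coordinates, whose origin is the TCP and whose axes are the flange's). Camera axes: x right, y up, looking along -z (the intrinsics and any distortion apply to the point x, -y, -z); pixel columns grow to the right and rows downward; lengths in mm; the calibration is good to about 2 mm. A picture is of the moment at which its call begins: read the wrist's pose just before it. There is no depth.
- workorder.close_job(): hands the job in; it is judged then, once.
The state is a dict: "time": time; "joint_positions": joint angles; "dq": joint speeds; "tau": joint torques, N m; "tool_pos": TCP position; "tcp_rot": TCP orientation; "contact_force": force on the tool from outside, world axes, zero at the start; "moment": the same for the moment, N m; "grip_width": finger opening in mm; "finger_force": force on a finger pad.
Only numpy, scipy, OpenCV 4.12 (cv2) and the standard library are available. Lean on these libraries where they do the work, as an engineer would, in place of code of your own. Each camera call takes 0.05 s, during which the arm holds its last target. There are 200 camera calls.

## Working session

There is one attempt and no reset: what is moved stays moved. The work goes in short steps, Python scripts to look and compute and a shell command to move; the robot and the scene stay as the last step left them, time stands still between calls to the robot, and variables do not carry over. Pictures are saved under pics/ and viewed, at most 10 in all, crops included, and the job is handed in when it is done.

```bash
mkdir -p pics; ls
python3 - <<'E'
from plant import get_obs, vision
import cv2,pickle
o=get_obs();print(o)
d={}
for n in("scene","top"):
    c=vision.capture(n);d[n]=c;print(n,c['vfov'],c['cx'],c['cy'],c['dist'],c['pose'])
    cv2.imwrite(f'pics/{n}0.png',cv2.resize(c['pixels'][:,:,::-1],(800,600),interpolation=cv2.INTER_CUBIC))
pickle.dump(d,open('cap0.pkl','wb'))
E
```

```text
pics
{'time': 0.0, 'joint_positions': array([ 9.77023988e-01,  3.42722643e-01,  1.52502300e+00,  2.70233140e-05,
        1.27538358e+00, -1.46019954e-01]), 'dq': array([-0.00024187,  0.00035548, -0.00145935,  0.00121136,  0.00070775,
       -0.00052573]), 'tau': array([ 5.53555674e-04, -4.31243026e+01, -2.44223338e+01,  7.18810502e-02,
        5.55378338e-02, -1.04976680e-04]), 'tool_pos': array([227.0469803 , 472.91667986, 226.04291079]), 'tcp_rot': array([-3.14007619e+00, -2.49139029e-04,  2.69383219e+00]), 'contact_force': array([0.195004  , 0.53073154, 0.09540012]), 'moment': array([-0.00994779,  0.0021934 , -0.01328293]), 'finger_force': 0.0, 'grip_width': 91.85241426613632}
scene 42.92632822612402 255.12084706353815 188.68314256848709 [-0.05969212  0.          0.          0.          0.        ] [[ 6.67570711e-02 -5.30628846e-01  8.44971314e-01  1.86375794e+03]
 [ 9.97719194e-01  2.70171692e-02 -6.18585756e-02 -9.73232316e+01]
 [ 9.99521163e-03  8.47173595e-01  5.31222171e-01  1.00257090e+03]
 [ 0.00000000e+00  0.00000000e+00  0.00000000e+00  1.00000000e+00]]
top 53.89341715084786 252.66177813527926 190.06586102408966 [-0.00088961  0.          0.          0.          0.        ] [[ 1.14068036e-02  9.98804641e-01 -4.75307768e-02  5.10307253e+02]
 [-9.99891321e-01  1.09494292e-02 -9.87198723e-03 -3.01967247e+01]
 [-9.33975178e-03  4.76382191e-02  9.98820990e-01  1.44252728e+03]
 [ 0.00000000e+00  0.00000000e+00  0.00000000e+00  1.00000000e+00]]
```

View pics/scene0.png

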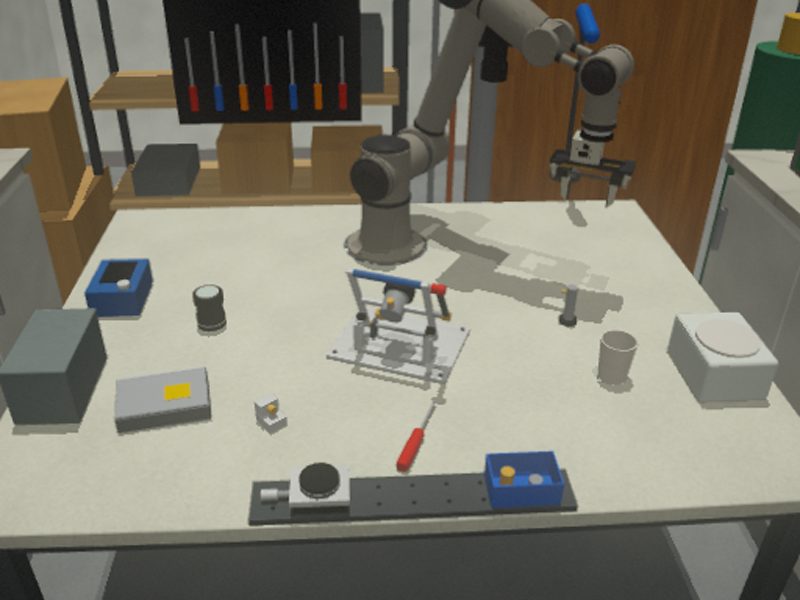

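View pics/top0.png

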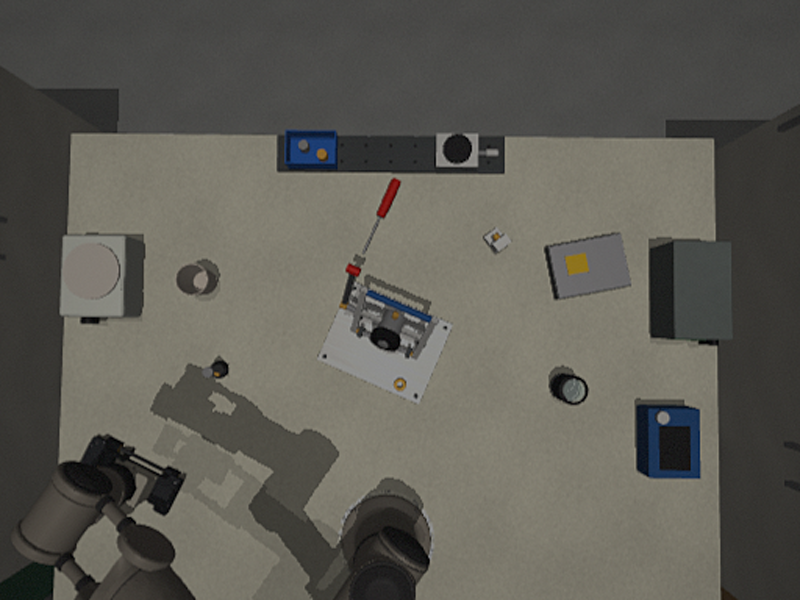

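The scene view shows the stand in the middle of the bench. The blue bar runs from (350,274) to (420,285) and the red foot is at (438,289). In the top view, the foot is at (353,270), the bar runs from (366,291) to (432,320), and the driver lies just behind the foot. Next I'll enlarge both.

Run:
```python
import cv2,pickle,numpy as np
d=pickle.load(open('cap0.pkl','rb'))
s=d['scene']['pixels'][160:250,200:310];t=d['top']['pixels'][155:265,195:300]
f=lambda a:cv2.resize(a[:,:,::-1],(390,400),interpolation=cv2.INTER_CUBIC)
cv2.imwrite('pics/crop0.png',np.hstack([f(s),f(t)]))
for n,(r0,r1,c0,c1) in dict(scene=(160,250,200,310),top=(155,265,195,300)).items():
    p=d[n]['pixels'].astype(int);R,G,B=p[...,0],p[...,1],p[...,2]
    for k,m in dict(blue=(B>R+40)&(B>G+20),red=(R>G+60)&(R>B+60)).items():
        m=m.copy();z=np.zeros_like(m);z[r0:r1,c0:c1]=1;m&=z
        nn,l,st,ce=cv2.connectedComponentsWithStats(m.astype(np.uint8))
        for i in range(1,nn):
            if st[i,4]>6:
                v,u=np.where(l==i);print(n,k,st[i],ce[i],cv2.minAreaRect(np.c_[u,v].astype(np.float32)))
```

```text
scene blue [226 173  43  10 127] [247.4015748  177.47244094] ((247.01132202148438, 177.4396209716797), (42.93922805786133, 2.9486165046691895), 10.619654655456543)
scene red [276 181   9   7  48] [279.97916667 184.16666667] ((279.97296142578125, 184.16217041015625), (8.548747062683105, 5.260767459869385), 9.462322235107422)
top blue [235 186  41  20 157] [255.10191083 195.48407643] ((255.00001525878906, 195.5), (43.46021270751953, 3.779149055480957), 23.629379272460938)
top red [222 169   9   8  44] [225.70454545 172.34090909] ((225.5344696044922, 172.41378784179688), (8.356289863586426, 5.199469566345215), 21.801410675048828)
```

View pics/crop0.png

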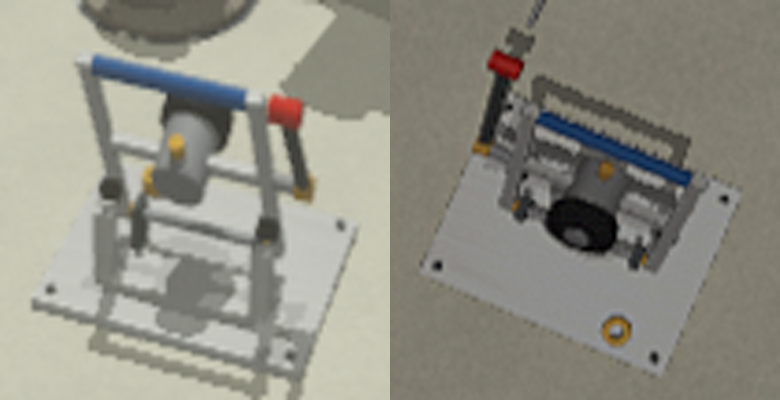

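```bash
cat > h.py <<'E'
import numpy as np,cv2
def ray(c,uv,T=None):
    f=c['pixels'].shape[0]/2/np.tan(np.radians(c['vfov'])/2)
    K=np.array([[f,0,c['cx']],[0,f,c['cy']],[0,0,1.]])
    x,y=cv2.undistortPoints(np.array([[uv]],float),K,np.array(c['dist'],float)).ravel()
    T=np.array(c['pose']) if T is None else T
    d=T[:3,:3]@[x,-y,-1];return T[:3,3],d/np.linalg.norm(d)
def tri(rs):
    A=[np.eye(3)-np.outer(d,d) for _,d in rs]
    X=np.linalg.solve(sum(A),sum(a@o for a,(o,_) in zip(A,rs)))
    return X,[np.linalg.norm(a@(X-o)) for a,(o,_) in zip(A,rs)]
def onz(r,z): o,d=r;return o+d*(z-o[2])/d[2]
E
python3 - <<'E'
import pickle,numpy as np;from h import *
np.set_printoptions(precision=1,suppress=True)
d=pickle.load(open('cap0.pkl','rb'));s,t=d['scene'],d['top']
def e(c,L,a):a=np.radians(a);v=np.array([np.cos(a),np.sin(a)])*L/2;return np.array(c)-v,np.array(c)+v
S=e((247.4,177.47),43.5,10.6);T=e((255.1,195.48),44,23.6)
B=[tri([ray(s,a),ray(t,b)]) for a,b in((S[1],T[0]),(S[0],T[1]),((247.4,177.47),(255.1,195.48)))]
F=tri([ray(s,(280,184.2)),ray(t,(225.7,172.3))]);print(B,F)
v=B[0][0]-B[1][0];print('len',np.linalg.norm(v),'yaw',np.arctan2(-v[0],v[1]))
C=[onz(ray(t,p),10) for p in((203.1,227.9),(267.7,258.1),(289.8,207.3))]
print(C);ctr=(C[0]+C[2])/2;v=C[0]-C[1];y=np.arctan2(-v[0],v[1]);w=C[2]-C[1];y2=np.arctan2(w[1],w[0]);print('plate',ctr,y,y2,np.linalg.norm(v),np.linalg.norm(w))
y=(y+y2)/2
R=np.array([[np.cos(y),-np.sin(y),0],[np.sin(y),np.cos(y),0],[0,0,1]])
o=ctr*[1,1,0]
for n,p in dict(bar=[200*np.sin(.45),0,39+200*np.cos(.45)],foot=[100*np.sin(.45)+130*np.sin(.6),115,39+100*np.cos(.45)+130*np.cos(.6)],piv=[100*np.sin(.45),115,39+100*np.cos(.45)],up=[0,0,239]).items(): print(n,p,o+R@p)
for n,X in(('bar',B[2][0]),('foot',F[0])):print(n,'in stand',R.T@(X-o))
E
```

```text
[(array([578.9,  39.2, 219.8]), [np.float64(0.3415123040219567), np.float64(0.34151230402194876)]), (array([523.2, -92. , 219.7]), [np.float64(0.3028091379960273), np.float64(0.30280913799606285)]), (array([551. , -26. , 219.5]), [np.float64(0.16135492301930543), np.float64(0.16135492301930787)])] (array([623.7,  68.5, 236.5]), [np.float64(0.34035257959094617), np.float64(0.3403525795908992)])
len 142.48128339548796 yaw -0.40097637152253396
[array([433.1, 169.9,  10. ]), array([322.8, -75.6,  10. ]), array([ 514.7, -157.4,   10. ])]
plate [473.9   6.2  10. ] -0.42251408723586215 -0.40291302656942074 269.0907491333025 208.65277280562347
bar [np.float64(86.99310682224605), 0, np.float64(219.08942047053537)] [553.6 -28.6 219.1]
foot [np.float64(116.90007495247761), 115, np.float64(236.33834017352586)] [627.1  64.7 236.3]
piv [np.float64(43.496553411123024), 115, np.float64(129.0447102352677)] [559.9  94.1 129. ]
up [0, 0, 239] [473.9   6.2 239. ]
bar in stand [ 83.6   1.4 219.5]
foot in stand [112.3 117.1 236.5]
```

```bash
cat > where.py <<'E'
# print the TCP in stand axes and the dp (tool axes) to reach stand point given on the command line
import sys,numpy as np
from plant import get_obs
from scipy.spatial.transform import Rotation as Ro
np.set_printoptions(precision=4,suppress=True)
Y=-0.402;O=np.array([471.5,7.5,0]);S=Ro.from_euler('z',Y).as_matrix()
o=get_obs();p=o['tool_pos'];R=Ro.from_euler('xyz',o['tcp_rot']).as_matrix()
D=S@Ro.from_euler('xyz',[np.pi,0,np.pi/2]).as_matrix()
print('t',o['time'],'stand',S.T@(p-O),'F',S.T@o['contact_force'],'w',o['grip_width'],'ff',o['finger_force'],'q',o['joint_positions'])
print('rot to align',Ro.from_matrix(R.T@D).as_rotvec())
if len(sys.argv)>3: print('dp',R.T@(O+S@np.array(list(map(float,sys.argv[1:4])))-p)/1000)
E
python3 -m pendant '{"dp":[[-0.02,-0.01,-0.02],[-0.06,-0.02,-0.04],[-0.1,-0.035,-0.06],[-0.14,-0.05,-0.08],[-0.18,-0.065,-0.1],[-0.22,-0.08,-0.11],[-0.26,-0.09,-0.11],[-0.3,-0.1,-0.11]],"rotation":[[0,0,0.18],[0,0,0.36],[0,0,0.54],[0,0,0.72],[0,0,0.9],[0,0,1.08],[0,0,1.26],[0,0,1.44]]}' 0; python3 where.py 160 117 300
```

```text
time: 1.1
tool_pos: [455.2, 252.2, 336.6]
tcp_rot: [-3.141, -0.0, 1.248]
contact_force: [0.2, 0.6, -0.1]
grip_width: 16.5
finger_force: 0.0
t 1.1 stand [-110.7144  218.7921  336.6104] F [-0.0195  0.5932 -0.1082] w 16.501724946150727 ff 0.0 q [0.3584 0.2729 1.3221 0.0002 1.5468 0.6815]
rot to align [-0.0002  0.      0.079 ]
dp [-0.1228  0.2619  0.0365]
```

```bash
python3 -m pendant '{"dp":[[-0.02,0.045,0],[-0.04,0.09,0],[-0.065,0.135,0],[-0.085,0.18,0],[-0.105,0.225,0.01],[-0.123,0.262,0.036],[-0.123,0.262,0.036]],"rotation":[[0,0,0.03],[0,0,0.079],[0,0,0.079],[0,0,0.079],[0,0,0.079],[0,0,0.079],[0,0,0.079]]}' 0; python3 where.py 160 117 228
python3 - <<'E'
from plant import vision,get_obs
import cv2,pickle
c=vision.capture('scene');t=vision.capture('top')
import numpy as np
f=lambda a:cv2.resize(a[:,:,::-1],(390,400),interpolation=cv2.INTER_CUBIC)
cv2.imwrite('pics/c1.png',np.hstack([f(c['pixels'][130:250,190:310]),f(t['pixels'][135:255,185:305])]))
E
```

```text
time: 1.98
tool_pos: [665.3, 52.0, 296.0]
tcp_rot: [-3.135, 0.003, 1.171]
contact_force: [-1.2, 0.1, -0.6]
grip_width: 0.6
finger_force: 0.0
t 1.975 stand [160.939  116.8081 296.0053] F [-1.1342 -0.3435 -0.6126] w 0.6178935952871473 ff 0.0 q [-0.0365  0.5953  0.9267 -0.0005  1.6268  0.363 ]
rot to align [-0.0066  0.003   0.0025]
dp [ 0.0004 -0.0005  0.068 ]
```

View pics/c1.png

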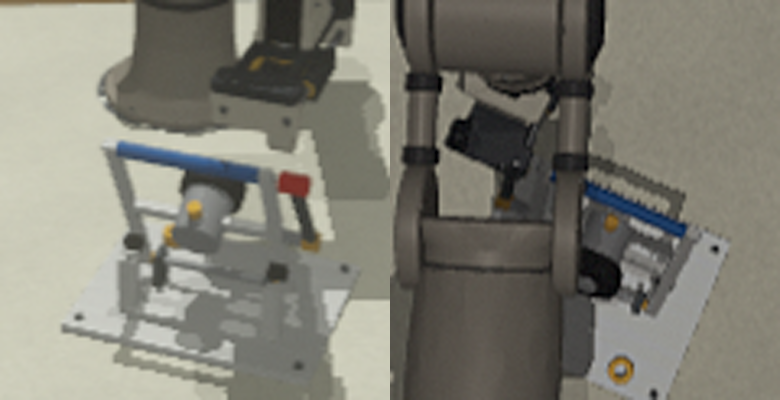

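The picture shows the closed gripper above and behind the foot, with the frame still resting. Next I'll lower it behind the foot and push along the foot's arc.

```bash
python3 -m pendant '{"dp":[[0,0,0.02],[0,0,0.045],[0,0,0.066],[0,0,0.066]],"rotation":[[0,0,0],[0,0,0],[0,0,0],[0,0,0]]}' 0; python3 -m pendant '{"dp":[[0,-0.012,0],[0,-0.026,0],[0,-0.041,-0.005],[0,-0.056,-0.01],[0,-0.07,-0.015],[0,-0.084,-0.018],[0,-0.098,-0.019],[0,-0.11,-0.019]],"rotation":[[0,0,0],[0,0,0],[0,0,0],[0,0,0],[0,0,0],[0,0,0],[0,0,0],[0,0,0]]}' 0; python3 where.py
```

```text
time: 2.58
tool_pos: [663.9, 56.0, 234.5]
tcp_rot: [-3.14, 0.0, 1.176]
contact_force: [-1.1, 0.0, 0.5]
grip_width: 0.8
finger_force: 0.0
time: 3.58
tool_pos: [565.1, 97.7, 259.7]
tcp_rot: [3.131, -0.005, 1.175]
contact_force: [0.0, -0.7, 0.2]
grip_width: 0.5
finger_force: 0.2
t 3.575 stand [ 50.8569 119.6129 259.6907] F [ 0.3008 -0.6075  0.1531] w 0.4766282920622247 ff 0.17179418820887804 q [ 0.0377  0.4033  1.3393 -0.0002  1.3875  0.433 ]
rot to align [ 0.0105 -0.0047  0.0066]
```

```bash
python3 -m pendant '{"dp":[[0,-0.015,0],[0,-0.03,0.003],[0,-0.04,0.006],[0,-0.04,0.006]],"rotation":[[0,0,0],[0,0,0],[0,0,0],[0,0,0]]}' 0; python3 where.py
python3 - <<'E'
from plant import vision
import cv2,numpy as np
c=vision.capture('scene');t=vision.capture('top')
f=lambda a:cv2.resize(a[:,:,::-1],(390,400),interpolation=cv2.INTER_CUBIC)
cv2.imwrite('pics/c2.png',np.hstack([f(c['pixels'][130:250,190:310]),f(t['pixels'][135:255,185:305])]))
E
```

```text
time: 4.08
tool_pos: [526.0, 113.0, 247.8]
tcp_rot: [-3.141, 0.0, 1.176]
contact_force: [0.4, 0.6, -0.2]
grip_width: 0.4
finger_force: 0.0
t 4.075 stand [  8.8193 118.4339 247.7642] F [ 0.1369  0.6845 -0.2487] w 0.3866106668010869 ff 0.0 q [0.0691 0.3506 1.452  0.0001 1.3394 0.4642]
rot to align [-0.0004  0.0001  0.0069]
```

View pics/c2.png

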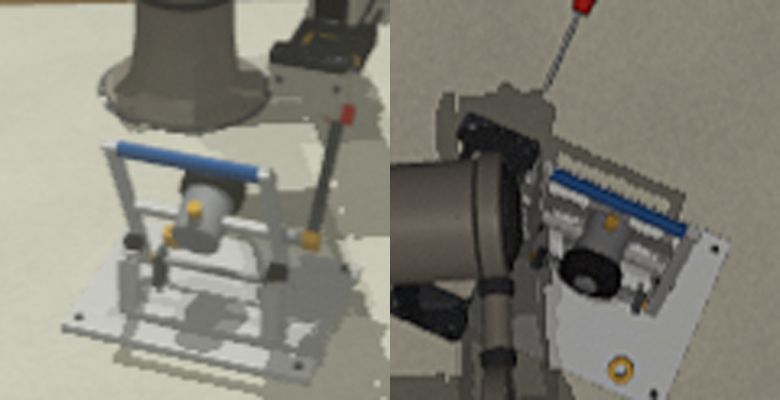

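The leg is past vertical, with the foot ahead of the finger. I'll lift and move over the bar while it falls.

```bash
python3 -m pendant '{"dp":[[0,0,-0.025],[0,0.02,-0.05],[-0.02,0.04,-0.06],[-0.045,0.06,-0.06],[-0.07,0.076,-0.06],[-0.095,0.076,-0.06],[-0.117,0.076,-0.06],[-0.117,0.076,-0.06]],"rotation":[[0,0,0],[0,0,0],[0,0,0],[0,0,0],[0,0,0],[0,0,0],[0,0,0],[0,0,0]]}' 0;  python3 -m pendant '{"dp":[[0,0,0],[0,0,0],[0,0,0],[0,0,0],[0,0,0],[0,0,0],[0,0,0]],"rotation":[[0,0,0],[0,0,0],[0,0,0],[0,0,0],[0,0,0],[0,0,0],[0,0,0]]}' 0.0918; python3 where.py 84 0 200
python3 - <<'E'
from plant import vision
import cv2,numpy as np
c=vision.capture('scene');t=vision.capture('wrist')
f=lambda a:cv2.resize(a[:,:,::-1],(390,400),interpolation=cv2.INTER_CUBIC)
cv2.imwrite('pics/c3.png',np.hstack([f(c['pixels'][130:250,190:310]),cv2.resize(t['pixels'][:,:,::-1],(400,300))[:,:,:] if 0 else cv2.copyMakeBorder(cv2.resize(t['pixels'][:,:,::-1],(400,300)),0,100,0,0,cv2.BORDER_CONSTANT)]))
E
```

```text
time: 5.18
tool_pos: [551.7, -26.2, 307.8]
tcp_rot: [3.141, 0.0, 1.172]
contact_force: [0.7, -0.2, -0.7]
grip_width: 0.6
finger_force: 0.0
time: 6.05
tool_pos: [551.6, -24.7, 307.8]
tcp_rot: [3.141, -0.0, 1.175]
contact_force: [0.3, -0.0, -0.6]
grip_width: 65.6
finger_force: 0.0
t 6.05 stand [ 86.3621   1.7036 307.7719] F [ 0.2752  0.0823 -0.6045] w 65.62048280883704 ff 0.0 q [-0.1836  0.3456  1.2962  0.0001  1.4996  0.2123]
rot to align [ 0.0002 -0.0001  0.006 ]
dp [-0.0017 -0.0024  0.1078]
```

View pics/c3.png

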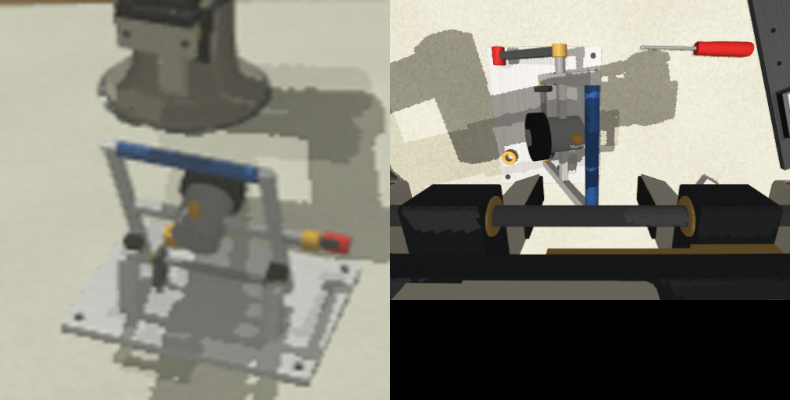

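The kickstand is down with its foot forward, and the bar sits between the open fingers. I'll descend and grip.

```bash
python3 -m pendant '{"dp":[[0,0,0.025],[-0.001,-0.002,0.05],[-0.001,-0.002,0.075],[-0.001,-0.002,0.095],[-0.001,-0.002,0.105],[-0.001,-0.002,0.105]],"rotation":[[0,0,0],[0,0,0],[0,0,0],[0,0,0],[0,0,0],[0,0,0]]}' 0.0918; python3 -m pendant '{"dp":[[0,0,0],[0,0,0],[0,0,0],[0,0,0],[0,0,0],[0,0,0],[0,0,0],[0,0,0]],"rotation":[[0,0,0],[0,0,0],[0,0,0],[0,0,0],[0,0,0],[0,0,0],[0,0,0],[0,0,0]]}' 0;python3 -m pendant '{"dp":[[0,0,0],[0,0,0],[0,0,0],[0,0,0],[0,0,0]],"rotation":[[0,0,0],[0,0,0],[0,0,0],[0,0,0],[0,0,0]]}' 0; python3 where.py
```

```text
time: 6.9
tool_pos: [549.3, -24.9, 202.4]
tcp_rot: [-3.141, 0.0, 1.175]
contact_force: [0.3, -0.7, 0.7]
grip_width: 91.7
finger_force: 0.0
time: 7.9
tool_pos: [549.9, -25.1, 203.0]
tcp_rot: [3.14, -0.0, 1.175]
contact_force: [1.8, -1.2, 0.9]
grip_width: 16.4
finger_force: 1.0
time: 8.52
tool_pos: [549.7, -25.0, 203.1]
tcp_rot: [3.14, -0.0, 1.175]
contact_force: [2.5, -1.3, 4.0]
grip_width: 14.6
finger_force: 30.0
t 8.525 stand [ 84.7101   0.7008 203.0638] F [ 2.8254 -0.2627  3.9651] w 14.63926437850626 ff 30.000677704811096 q [-0.1847  0.407   1.4927  0.      1.2408  0.2113]
rot to align [ 0.0011 -0.0002  0.0059]
```

```bash
python3 -m pendant '{"dp":[[0,-0.0055,-0.0026],[0,-0.011,-0.0049],[0,-0.0165,-0.0071],[0,-0.0222,-0.0091],[0,-0.028,-0.011],[0,-0.0337,-0.0127],[0,-0.0395,-0.0142],[0,-0.0453,-0.0155]],"rotation":[[0,0,0],[0,0,0],[0,0,0],[0,0,0],[0,0,0],[0,0,0],[0,0,0],[0,0,0]]}' 0; python3 where.py -0.3 1 222.9
python3 - <<'E'
from plant import vision
import cv2,numpy as np
c=vision.capture('scene');t=vision.capture('wrist')
f=lambda a:cv2.resize(a[:,:,::-1],(390,400),interpolation=cv2.INTER_CUBIC)
cv2.imwrite('pics/c4.png',np.hstack([f(c['pixels'][130:250,190:310]),cv2.copyMakeBorder(cv2.resize(t['pixels'][:,:,::-1],(400,300)),0,100,0,0,cv2.BORDER_CONSTANT)]))
E
```

```text
time: 9.52
tool_pos: [506.8, -7.0, 217.9]
tcp_rot: [-3.14, -0.0, 1.175]
contact_force: [0.3, 1.0, 1.6]
grip_width: 15.4
finger_force: 30.0
t 9.525 stand [ 38.1907   0.4897 217.9174] F [-0.1407  1.0584  1.614 ] w 15.449712919704021 ff 30.00029683113098 q [-0.1653  0.3171  1.5862  0.0004  1.2396  0.2304]
rot to align [-0.0013 -0.0001  0.0061]
dp [ 0.0007 -0.0385 -0.0049]
```

View pics/c4.png

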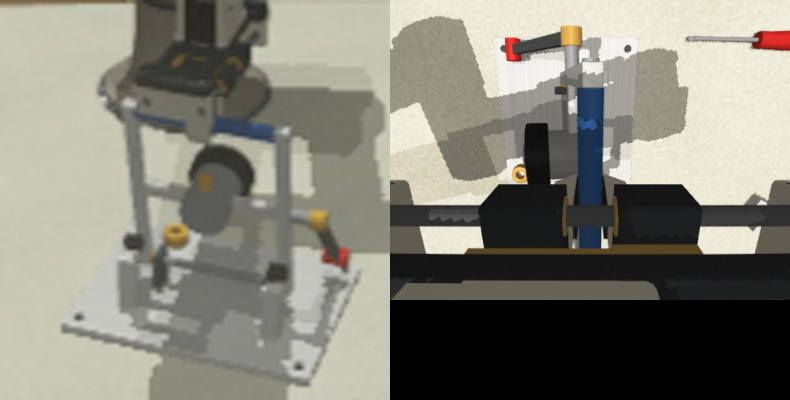

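The bar is held between the fingers and the frame is following, at about 0.2 rad. I'll continue to upright and slow down towards the end.

```bash
python3 -m pendant '{"dp":[[0,-0.006,-0.0012],[0,-0.0118,-0.0022],[0,-0.0175,-0.003],[0,-0.023,-0.0036],[0,-0.028,-0.004],[0,-0.032,-0.0042],[0,-0.036,-0.0044],[0,-0.039,-0.0044]],"rotation":[[0,0,0],[0,0,0],[0,0,0],[0,0,0],[0,0,0],[0,0,0],[0,0,0],[0,0,0]]}' 0; python3 -m pendant '{"dp":[[0,0,0],[0,0,0],[0,0,0],[0,0,0],[0,0,0],[0,0,0]],"rotation":[[0,0,0],[0,0,0],[0,0,0],[0,0,0],[0,0,0],[0,0,0]]}' 0; python3 where.py
python3 - <<'E'
from plant import vision
import cv2,numpy as np,pickle
c=vision.capture('scene');t=vision.capture('top');pickle.dump((c,t),open('cap5.pkl','wb'))
f=lambda a:cv2.resize(a[:,:,::-1],(390,400),interpolation=cv2.INTER_CUBIC)
cv2.imwrite('pics/c5.png',np.hstack([f(c['pixels'][130:250,190:310]),f(t['pixels'][135:255,185:305])]))
E
```

```text
time: 10.62
tool_pos: [470.8, 8.1, 221.6]
tcp_rot: [-3.139, 0.0, 1.175]
contact_force: [2.2, 4.9, -17.0]
grip_width: 15.5
finger_force: 30.0
time: 11.38
tool_pos: [470.9, 8.0, 221.6]
tcp_rot: [-3.139, 0.0, 1.175]
contact_force: [1.0, 5.5, -17.8]
grip_width: 15.1
finger_force: 30.0
t 11.375 stand [ -0.7395   0.2655 221.5851] F [ -1.2374   5.3982 -17.7697] w 15.079705398300018 ff 29.997677206993103 q [-0.1463  0.2491  1.6716  0.0006  1.2232  0.2495]
rot to align [-0.0024  0.      0.006 ]
```

View pics/c5.png

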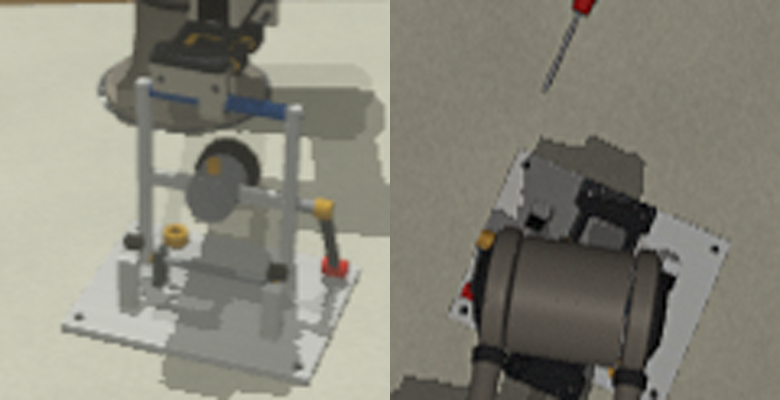

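The frame looks upright, held by the bar, with the leg down in front. I'll ease the upward pull by 1 mm and check the angle from the image.

```bash
python3 -m pendant '{"dp":[[0,0,0.001],[0,0,0.001],[0,0,0.001],[0,0,0.001]],"rotation":[[0,0,0],[0,0,0],[0,0,0],[0,0,0]]}' 0; python3 where.py
python3 - <<'E'
import pickle,numpy as np;from h import *
c,t=pickle.load(open('cap5.pkl','rb'))
p=c['pixels'][150:170,225:290].astype(int);m=(p[...,2]>p[...,0]+30)&(p[...,2]>p[...,1]+12);v,u=np.where(m);u=u+225;v=v+150
k=np.polyfit(u,v,1);print(u.min(),u.max(),k)
Y=-.402;O=np.array([471.5,7.5,0])
for a in(u.min(),u.max()):
    P=onz(ray(c,(a,np.polyval(k,a))),239)-O;print('stand x,y',P[0]*np.cos(Y)+P[1]*np.sin(Y),-P[0]*np.sin(Y)+P[1]*np.cos(Y))
E
```

```text
time: 11.98
tool_pos: [471.6, 7.7, 221.5]
tcp_rot: [-3.141, -0.0, 1.175]
contact_force: [1.5, 4.8, -13.8]
grip_width: 15.1
finger_force: 30.0
t 11.975 stand [ -0.0506   0.2469 221.5347] F [ -0.4618   4.9787 -13.7592] w 15.085098502177928 ff 29.998263716697693 q [-0.1465  0.2491  1.6718  0.0003  1.2209  0.2495]
rot to align [-0.0002 -0.0002  0.0059]
242 277 [1.22392897e-01 1.28953213e+02]
stand x,y 9.815561525290274 -46.172708340895475
stand x,y -2.2211037274879857 69.55245212969601
```

```bash
python3 -c "
from plant import workorder;print(workorder.close_job())"
```

```text
the job is handed in; nothing more can be done
None
```

I handed the job in at about 12 s with the kickstand down and the gripper still holding the blue bar at 30 N. The frame is upright at about 0.01 rad, worked out from arm travel and roughly checked in the image; no pass or fail result came back.

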